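# Gather the ceramic beads in the tote's pouring corner and hold them there

## Robot

A 6-joint arm with a two-finger parallel gripper is mounted at the origin on the work surface. World frame = base frame: x ahead of the robot, y to its left, z up, the work surface at z = 0. Lengths are in m, angles in degrees, forces in N, time in s.
With the tool pointing down it reaches from about 0.4 to 0.825 m from the base axis. Payload 7 kg.
Tool frame: the origin (TCP) lies midway between the tips of the shut fingers; the grasp point (between the pads) lies 19 mm behind it; z points along the fingers, y is the line along which they close (so a half turn about z gives the same grasp; the last joint's range is limited). The gripper opens to 88 mm and grips with 3 to 60 N. Pads are 19 mm wide; open, the fingers measure 130 mm over their backs; the gripper's body (78 mm by 193 mm) begins 47 mm behind the grasp point.
Start: joints at [87.382, 20.546, 0.682, 0, -70.136, -16.507], TCP at [0.221, 0.638, 0.227] pointing down, gripper open.
Joint ranges: [-176.03, 176.03], [-82.01, 121.73], [-58.28, 71.71], [-173.87, 95.51], [-174.79, -0.11], [-173.66, 173.66]. Speed limits (degrees/s): [136.94, 136.94, 172.46, 180, 180, 180].

## Interface

Orientations are given as a 3x3 rotation matrix whose columns are the frame's x, y, z axes.
In Python, from rig import robot gives the robot as it stands. Calls block until the motion is done:
- robot.goto(position, orientation): joint-space move of the TCP to a pose.
- robot.servo_line(position, ori=None, speed=0.15): straight line of the TCP; ori=None keeps the orientation; speed is the mean speed in m/s.
- robot.movej(angles): joint-space move.
- robot.move_gripper(opening): opening from 0.0 (shut) to 1.0 (fully open); the grip force is fixed at half the most; returns when the fingers have stopped.
- robot.dwell(seconds).
- robot.ik(position, orientation): joint angles nearest the present ones, or None.
- robot.grab_frame(name): name is "side" or "top"; returns (picture, depth): 480x640x3 uint8, red, green, blue; 480x640 float32, m along the optical axis (not along the pixel's ray), 0 where there is no reading.
- robot.camera_info(name): a dict with "vfov" (degrees; the focal length in pixels is half the picture's height over the tangent of half this angle, whatever the lens; pixels are square), "cx", "cy" (the principal point, pixels), "view" (4x4, takes a point from world to camera coordinates). Camera axes: x right, y down, z forward; pixel columns grow to the right and rows downward; lengths in m; the calibration is good to about 2 mm. A picture is of the moment at which its call begins. camera_info takes no time and is no camera call.
A pose or a line that the arm cannot do raises robot.Unreachable and nothing moves.
- robot.job_done(): hands the job in; it is judged then, once.
Readings, each from a call of its own:
- robot.read_t(): time.
- robot.read_qpos(): joint angles.
- robot.read_qvel(): joint speeds.
- robot.read_effort(): joint torques, N m.
- robot.read_position(): TCP position.
- robot.read_tcp_rot(): TCP orientation.
- robot.read_force(): force on the tool from outside, world axes, zero at the start.
- robot.read_ft_torque(): the same for the moment, N m.
- robot.read_grip_width(): opening from 0.0 (shut) to 1.0 (fully open).
- robot.read_finger_force(): force on a finger pad.
Only numpy, scipy, OpenCV 4.12 (cv2) and the standard library are available. Lean on these libraries where they do the work, as an engineer would, in place of code of your own. Each camera call takes 0.05 s, during which the arm holds its last target. There are 200 camera calls.

## Task

Pluck the last drum-shaped bead out of the wooden pocket tray and set it down inside the grey tote with the other five, without dropping it in from above the rim. Then take the tote by its rim and tip it about 35 degrees towards its pouring corner, so that all six beads slide into that corner and bunch up there, and finish while still holding it tipped there with the beads at rest: do not put the tote down or let go. Only the hand and the bench may carry the tote (its low corner may stay on the bench); leave the two cone-shaped beads in their pockets and do not disturb the candlestick or the jar.

Things in the scene. Friction and masses are not known exactly. Their poses are not given: they have to be found in the camera images.
- tote_center (a point): Centre of the loose grey plastic tote (small open tray, 60 mm high, 0.2 to 0.33 kg), 30 mm above its underside; x and y along its sides, z up out of its mouth. Inside 192 mm (x) by 152 mm (y), floor and walls 4 mm thick. It starts level, at the robot's left or right, its pouring corner roughly towards the robot. Inside friction with the beads is 0.2 to 0.3.
- tote_rim (a point): Middle of the rim on the tote's +x side, at (101, 0, 19) mm from tote_center, same axes. The stiff rim, 10 mm thick and 22 mm high (top 60 mm above the underside), runs from the inner wall faces outwards along all four sides, 212 by 172 mm over all, save at the pouring corner. It can be pinched from above anywhere, one finger inside and one outside.
- tote_corner (a point): Inside edge of the pouring corner, the tote's (-x, -y) corner, 10 mm above the inside floor, at (-96, -76, -16) mm from tote_center. For the last 36 mm of both walls the rim is missing there and the wall only 38 mm high with a small flared lip. The underside's corner below it is at (-100, -80, -30) mm from tote_center.
- tote: The same tote; origin at the centre of its underside, 30 mm below tote_center, same axes.
- bead_center (a point): Centre of the drum bead to be plucked: a white unglazed ceramic cylinder, 24 mm in diameter and 20 mm tall, axis (z) upright, with a small dark hole in its top, about 18 g. It stands in one of the tray's pockets, 7 mm deep in it, 13 mm showing above the tray; the pocket is 3 mm wider than it.
- bead: The same bead; origin at the centre of its lower face.
- loose1_center (a point): Centre of loose bead 1 of the five already in the tote, same size and shape as the bead to be plucked, standing on the tote's floor.
- loose1: The same bead; origin at the centre of its lower face.
- loose2_center (a point): Centre of loose bead 2 of the five already in the tote, same size and shape as the bead to be plucked, standing on the tote's floor.
- loose2: The same bead; origin at the centre of its lower face.
- loose3_center (a point): Centre of loose bead 3 of the five already in the tote, same size and shape as the bead to be plucked, standing on the tote's floor.
- loose3: The same bead; origin at the centre of its lower face.
- loose4_center (a point): Centre of loose bead 4 of the five already in the tote, same size and shape as the bead to be plucked, standing on the tote's floor.
- loose4: The same bead; origin at the centre of its lower face.
- loose5_center (a point): Centre of loose bead 5 of the five already in the tote, same size and shape as the bead to be plucked, standing on the tote's floor.
- loose5: The same bead; origin at the centre of its lower face.
- tray: Wooden pocket tray, fixed on the bench, 222 mm along x by 118 mm along y, 18 mm high; origin at the centre of its underside. Two rows (y = -27, 27 mm) of four round pockets (x = -78, -26, 26, 78 mm), each 27 mm across and 7 mm deep. Three pockets are filled.
- cone1_center (a point): Centre of a cone-shaped white ceramic bead, 24 mm wide at the foot, 12 mm at the top, 32 mm tall, standing in a pocket of the tray; leave it there.
- cone2_center (a point): Centre of a cone-shaped white ceramic bead, 24 mm wide at the foot, 12 mm at the top, 32 mm tall, standing in a pocket of the tray; leave it there.
- candlestick: White ceramic candlestick, a 108 mm flange with a tapering socket, 78 mm tall; origin at the centre of its underside. Leave alone.
- jar: Closed glazed jar, 64 mm in diameter, 85 mm tall; origin at the centre of its underside. Leave alone.

How it is judged (in metres and radians):
On the way:
1. the sixth bead lies in the level tote, let go (x of bead_center in the frame of tote_center between -0.098 and 0.098 m and y of bead_center in the frame of tote_center between -0.078 and 0.078 m and z of bead_center in the frame of tote_center below 0 m and contact force between the fingers and bead below 0.1 N and angle between tote_center's own z axis and vertical below 0.12 rad), for 0.2 s.
At the end, for the whole second after the job is handed in: For the last second the fingers hold the tote (over 2 N), tipped 23 to 50 degrees, its pouring corner lowest (both sides slope over 8.6 degrees), all six bead centres within 100 mm of that inside corner, all at rest, and only hand and bench carry the tote (angle between tote_center's own z axis and vertical between 0.4 and 0.87 rad and angle between tote_center's own x axis and vertical below 1.42 rad and angle between tote_center's own y axis and vertical below 1.42 rad and contact force between the fingers and tote above 2 N and linear speed of tote below 0.03 m/s and distance between each of bead_center, loose1_center, loose2_center, loose3_center, loose4_center, loose5_center and tote_corner below 0.1 m and linear speed of each of bead, loose1, loose2, loose3, loose4, loose5 below 0.04 m/s and contact force between tote and tray below 0.3 N and contact force between tote and candlestick below 0.3 N and contact force between tote and jar below 0.3 N); the arm keeps its last pose, push and grip.
It fails at once if the bead is dropped into the tote from above its rim (linear speed of bead above 0.75 m/s and contact force between the fingers and bead below 0.05 N and z of bead_center in the frame of tote_center above -0.008 m).
It fails at once if the first cone bead is disturbed (distance of cone1_center from where it was at the start of the episode above 0.02 m).
It fails at once if the second cone bead is disturbed (distance of cone2_center from where it was at the start of the episode above 0.02 m).
It fails at once if the candlestick is disturbed (distance of candlestick from where it was at the start of the episode above 0.02 m).
It fails at once if the jar is disturbed (distance of jar from where it was at the start of the episode above 0.02 m).
It also fails if it takes over 58 s, if anything falls off the work surface, if the arm or the gripper's body presses on something with over 40 N, if the wrist force passes 120 N, or if a joint passes its speed limit or range.

## Working session

There is one attempt and no reset: what is moved stays moved. The work goes in short steps, each a Python script; the robot and the scene stay as the last script left them, time stands still between calls to the robot, and variables do not carry over. Pictures are saved under pics/ and viewed, at most 10 in all, crops included, and the job is handed in when it is done.

```bash
mkdir -p pics; ls; python3 - <<'E'
from rig import robot
import cv2,numpy as np
for n in("side","top"):
    p,d=robot.grab_frame(n); cv2.imwrite(f"pics/{n}0.png",p[:,:,::-1]); np.save(n+"0d.npy",d); np.save(n+"0p.npy",p)
    print(n,robot.camera_info(n),(d==0).mean())
print(robot.read_t())
E
```

```text
pics
side {'vfov': 43.742664871375716, 'cx': 323.7261916799663, 'cy': 232.71817610149722, 'view': array([[-0.97698603, -0.21299504,  0.01146305,  0.57550946],
       [-0.17040585,  0.74705272, -0.64255278,  0.10125162],
       [ 0.12829706, -0.62971847, -0.76615568,  1.06954913],
       [ 0.        ,  0.        ,  0.        ,  1.        ]])} 0.004039713541666667
top {'vfov': 55.165418613826176, 'cx': 319.7314594330944, 'cy': 233.8073743698563, 'view': array([[-0.02256803, -0.99971721, -0.00749517,  0.06496398],
       [-0.98370029,  0.02354298, -0.17826794,  0.60430383],
       [ 0.17839399,  0.00334985, -0.98395344,  0.80759081],
       [ 0.        ,  0.        ,  0.        ,  1.        ]])} 0.003951822916666667
0.1
```

View pics/side0.png

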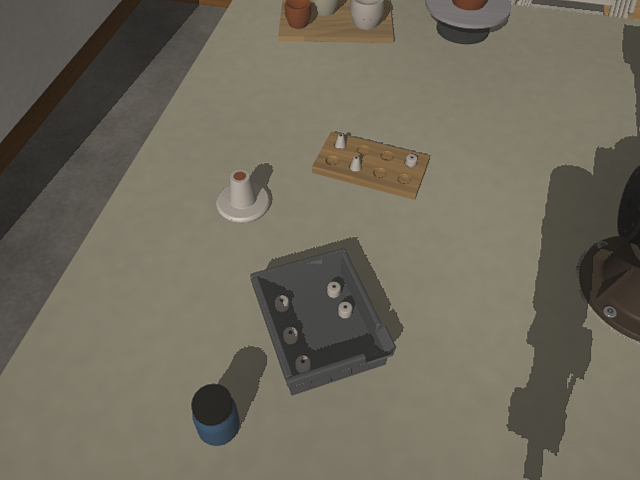

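View pics/top0.png

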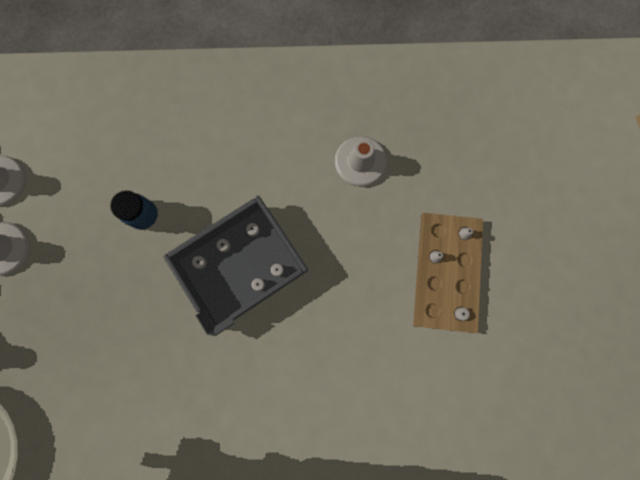

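The side view shows the tote at about (322,320), with its pouring corner at (390,345). The drum bead is at (411,160), the cones at (341,141) and (356,162), the candlestick at (242,200) and the jar at (215,415). In the top view the pouring corner is at (210,328), the drum bead at (462,314), the candlestick at (361,162) and the jar at (135,210).

```bash
cat > h.py <<'E'
import numpy as np,cv2
from rig import robot
def cloud(n,d):
    c=robot.camera_info(n); f=240/np.tan(np.radians(c["vfov"]/2)); v,u=np.mgrid[:480,:640]
    P=np.stack([(u-c["cx"])/f*d,(v-c["cy"])/f*d,d],-1); T=np.linalg.inv(c["view"])
    W=P@T[:3,:3].T+T[:3,3]; W[d==0]=np.nan; return W
def clusters(W,p,m,amin=6):
    n,L,s,c=cv2.connectedComponentsWithStats(m.astype(np.uint8))
    return [(W[L==i],c[i],s[i,4]) for i in range(1,n) if s[i,4]>=amin]
E
python3 - <<'E'
from h import *
np.set_printoptions(precision=4,suppress=True)
for n in("top","side"):
    d=np.load(n+"0d.npy");p=np.load(n+"0p.npy").astype(int);W=cloud(n,d);z=W[...,2]
    print(n,"bench z",np.nanmedian(z[(abs(W[...,0]-.5)<.3)&(abs(W[...,1])<.3)&(abs(z)<.02)]))
    roi=(W[...,0]>.25)&(W[...,0]<.9)&(abs(W[...,1])<.45)
    for zz,lab in((.012,"obj"),):
        for w,c,a in clusters(W,p,roi&(z>zz),60):
            print(lab,"px",c,a,"ctr",np.median(w,0),"zmax",np.percentile(w[:,2],98),"min",w.min(0)[:2],"max",w.max(0)[:2])
            r=w[(w[:,2]>.052)&(w[:,2]<.068)]
            if a>3000 and len(r)>200: 
                q=cv2.minAreaRect(r[:,:2].astype(np.float32)); print(" rim",q,np.median(r[:,2]),"\n",cv2.boxPoints(q))
            r=w[(w[:,2]>.012)&(w[:,2]<.022)]
            if a>500: 
                q=cv2.minAreaRect(r[:,:2].astype(np.float32)); print(" lowrect",q,np.median(r[:,2]))
    br=roi&(p.min(-1)>95)&(z>.015)&(p.max(-1)-p.min(-1)<35)
    for w,c,a in clusters(W,p,br,8):
        t=w[w[:,2]>np.percentile(w[:,2],98)-.006]
        print("white",c,a,"mean",w.mean(0),"top",t.mean(0),len(t))
E
```

```text
top bench z 0.000611040088521364
obj px [360.5037 159.7932] 1876 ctr [ 0.7534 -0.0318  0.0163] zmax 0.0800641475966482 min [ 0.7127 -0.0865] max [0.8151 0.0166]
 lowrect ((0.7633213400840759, -0.03484388440847397), (0.10360158234834671, 0.10120802372694016), 62.38155746459961) 0.015000173461283572
obj px [132.7475 208.7605] 1315 ctr [0.6583 0.3968 0.0835] zmax 0.08792280530733737 min [0.6322 0.3756] max [0.6932 0.4355]
 lowrect ((0.6546828746795654, 0.39099711179733276), (0.025326291099190712, 0.061682816594839096), 60.174278259277344) 0.017455673821128226
obj px [226.1026 264.5592] 3401 ctr [0.5579 0.2414 0.0576] zmax 0.06262357928574591 min [0.4242 0.0758] max [0.6829 0.3432]
 rim ((0.5509979128837585, 0.21071434020996094), (0.17919626832008362, 0.21828143298625946), 32.19637680053711) 0.05967407533314578 
 [[0.417  0.2553]
 [0.5333 0.0706]
 [0.685  0.1661]
 [0.5687 0.3508]]
 lowrect ((0.5576992034912109, 0.2114688605070114), (0.1490868777036667, 0.192829430103302), 32.432579040527344) 0.017325697412146512
obj px [448.8905 272.402 ] 6577 ctr [ 0.532  -0.1962  0.0181] zmax 0.0329359
[... 3508 characters left out ...]
0.6757 159.982 ] 111 mean [ 0.4509 -0.2109  0.0275] top [ 0.4513 -0.2132  0.0314] 62
white [355.045  164.0991] 111 mean [ 0.5608 -0.1698  0.0302] top [ 0.5615 -0.1729  0.0435] 19
white [240.5243 196.6421] 1154 mean [ 0.7587 -0.023   0.0376] top [ 0.7611 -0.0349  0.0783] 153
white [333.0763 288.1145] 131 mean [0.543  0.1364 0.0227] top [0.5433 0.1348 0.0242] 100
white [284.3462 299.8269] 52 mean [0.6189 0.1791 0.0239] top [0.6193 0.1788 0.0243] 48
white [344.6815 308.237 ] 135 mean [0.5155 0.1726 0.0231] top [0.5156 0.1714 0.0245] 98
white [294.5 330.9] 20 mean [0.5872 0.2344 0.0242] top [0.5872 0.2344 0.0242] 20
white [304.5 357.1] 10 mean [0.5602 0.2771 0.0241] top [0.5602 0.2771 0.0241] 10
```

Both views agree:
- **Tote:** centre (0.550, 0.209), +x axis at -57.8°, rim top 0.060.
- **Bead:** (0.452, -0.213), top at 0.031, which matches its tray pocket.

Next I check reach for all the poses.

```bash
cat >> h.py <<'E'
from scipy.spatial.transform import Rotation as Rot
C=np.array([.5502,.209,.030]); a=np.radians(-57.8)
RT=Rot.from_euler('z',a).as_matrix()          # tote axes
def down(ydir):                               # tool down, closing along ydir
    y=np.append(ydir[:2],0)/np.linalg.norm(ydir[:2]); z=np.array([0,0,-1.]); return np.column_stack([np.cross(y,z),y,z])
def tw(p): return C+RT@np.asarray(p,float)
K=tw([-.1,-.08,-.03])
def tip(P,R,deg,lift=0.):
    u=RT@np.array([-1,-1,0])/2**.5; w=np.cross([0,0,1],u)
    Q=Rot.from_rotvec(w*np.radians(deg)).as_matrix(); return K+Q@(P-K)+[0,0,lift],Q@R
E
python3 - <<'E'
from h import *
np.set_printoptions(precision=1,suppress=True)
for s in(1,-1):
    print("bead",s,robot.ik([.452,-.2128,.0205],down(s*np.array([.134,.991]))),robot.ik([.452,-.2128,.12],down(s*np.array([.134,.991]))))
    print("place",s,robot.ik(tw([-.052,-.018,-.0155]),down(s*RT[:,1])),robot.ik(tw([-.052,-.018,.12]),down(s*RT[:,1])))
    for nm,p,cl in(("+x",[.101,.055,0],RT[:,0]),("+y",[.07,.081,0],RT[:,1])):
        for d in(0,20,40): print(nm,s,d,robot.ik(*tip(tw(p),down(s*cl),d,.002)))
        print(" above",robot.ik(tw(p)+[0,0,.08],down(s*cl)))
E
```

```text
bead 1 [ -2.6  18.  -35.5   0.  -36.5 -95.1] [ -2.6   9.8 -29.5   0.  -50.7 -95.1]
place 1 [ 45.6  23.1 -27.7   0.  -39.1 166.6] [ 45.6  13.7 -19.8   0.  -56.6 166.6]
+x 1 0 [ 29.9  29.6 -12.7   0.  -47.7  92.3]
+x 1 20 [ 37.4  14.7 -40.2  36.  -26.6  53.6]
+x 1 40 None
 above [ 29.9  25.   -8.6   0.  -56.5  92.3]
+y 1 0 None
+y 1 20 [ 40.5  16.4 -37.6  35.4 -28.2 141.3]
+y 1 40 None
 above None
bead -1 [ -2.6  18.  -35.5   0.  -36.5  84.9] [ -2.6   9.8 -29.5   0.  -50.7  84.9]
place -1 [ 45.6  23.1 -27.7   0.  -39.1 -13.4] [ 45.6  13.7 -19.8   0.  -56.6 -13.4]
+x -1 0 [ 29.9  29.6 -12.7   0.  -47.7 -87.7]
+x -1 20 [  37.4   14.7  -40.2   36.   -26.6 -126.4]
+x -1 40 None
 above [ 29.9  25.   -8.6   0.  -56.5 -87.7]
+y -1 0 [ 32.7  30.8 -10.5   0.  -48.8  -0.5]
+y -1 20 [ 40.5  16.4 -37.6  35.4 -28.2 -38.7]
+y -1 40 None
 above [ 32.7  26.3  -6.4   0.  -57.3  -0.5]
```

```bash
python3 - <<'E'
from h import *
np.set_printoptions(precision=0,suppress=True)
for nm,ps,cl in(("+x",[[.101,y,0] for y in(.05,.02,-.02)],RT[:,0]),("+y",[[x,.081,0] for x in(.065,.03,-.01)],RT[:,1])):
  for p in ps:
    for lean in(-30,-20,-10,10,20,30):
      for sh in (0,.08):
        R=Rot.from_rotvec(cl*np.radians(lean)).as_matrix()@down(-cl)
        g=tw([p[0],p[1],.019]); P=g+R[:,2]*.019
        S=np.array([sh,0,0])
        q=[]
        for d in(0,15,30,35,38):
            T,RR=tip(P,R,d,.002); q.append(robot.ik(T+S*min(d/15,1),RR))
        if q[0] is not None and sum(x is not None for x in q)>=4: print(nm,p,lean,sh,[x is not None for x in q],q[0],q[-1])
E
```

```text
+x [0.101, 0.05, 0] -30 0 [True, True, True, True, True] [ 30.  45.  11.   1. -86. -89.] [  48.   17.  -27.   27.  -60. -130.]
+x [0.101, 0.05, 0] -30 0.08 [True, True, True, True, True] [ 30.  45.  11.   1. -86. -89.] [  43.   23.  -19.   28.  -60. -124.]
+x [0.101, 0.05, 0] -20 0 [True, True, True, True, True] [ 30.  40.   3.   1. -73. -88.] [  49.   12.  -38.   38.  -48. -139.]
+x [0.101, 0.05, 0] -20 0.08 [True, True, True, True, True] [ 30.  40.   3.   1. -73. -88.] [  42.   18.  -30.   38.  -47. -133.]
+x [0.101, 0.05, 0] -10 0 [True, True, True, True, True] [ 30.  34.  -5.   0. -61. -88.] [  45.    7.  -50.   58.  -36. -154.]
+x [0.101, 0.05, 0] -10 0.08 [True, True, True, True, True] [ 30.  34.  -5.   0. -61. -88.] [  38.   13.  -43.   59.  -34. -149.]
+x [0.101, 0.05, 0] 30 0 [True, False, True, True, True] [ 28.  21. -31. -15.  -8. -72.] [ -10.    6.  -49. -142.  -31.   96.]
+x [0.101, 0.02, 0] -30 0 [True, True, True, True, True] [ 30.  43.   6.   1. -83. -88.] [  49.   16.  -32.   28.  -57. -132.]
+x [0.101, 0.02, 0] -30 0.08 [True, True, True, True, True] [ 30.  43.   6.
[... 5533 characters left out ...]
.  92. -41. -98.]
+y [-0.01, 0.081, 0] 10 0 [True, True, True, True, False] [ 34.  31.  -6. -12. -53.   6.] None
+y [-0.01, 0.081, 0] 10 0.08 [True, True, True, True, False] [ 34.  31.  -6. -12. -53.   6.] None
+y [-0.01, 0.081, 0] 20 0 [True, True, True, True, True] [ 28.  33.  -0. -23. -61.  17.] [ 30.   7. -56.  90.  -5. -81.]
+y [-0.01, 0.081, 0] 20 0.08 [True, True, True, True, True] [ 28.  33.  -0. -23. -61.  17.] [ 35.  13. -47.  62.  -8. -58.]
+y [-0.01, 0.081, 0] 30 0 [True, True, True, True, True] [ 22.  36.   5. -32. -69.  25.] [ 46.   8. -38.   7. -18. -13.]
+y [-0.01, 0.081, 0] 30 0.08 [True, True, True, True, True] [ 22.  36.   5. -32. -69.  25.] [ 40.  15. -26.  -2. -24.   1.]
```

```bash
python3 - <<'E'
from h import *
R=down(np.array([.134,.991])); b=np.array([.452,-.2128,0])
robot.move_gripper(.55)
robot.goto(b+[0,0,.12],R)
robot.servo_line(b+[0,0,.0215],speed=.12); print(robot.read_position(),robot.read_force())
robot.move_gripper(0); print("w",robot.read_grip_width()*88,robot.read_finger_force())
robot.servo_line(b+[0,0,.15],speed=.12)
p=robot.grab_frame("side")[0]; cv2.imwrite("pics/s1.png",cv2.resize(p[40:240,300:540],None,fx=3,fy=3)[:,:,::-1][:600])
print("w",robot.read_grip_width()*88,robot.read_finger_force(),robot.read_t())
E
```

```text
[ 0.45252464 -0.21284463  0.02201358] [ 0.20591496 -0.14626422  0.53262361]
w 22.886423294760135 30.001324117183685
w 22.64030486108907 30.00049978494644 6.85
```

View pics/s1.png

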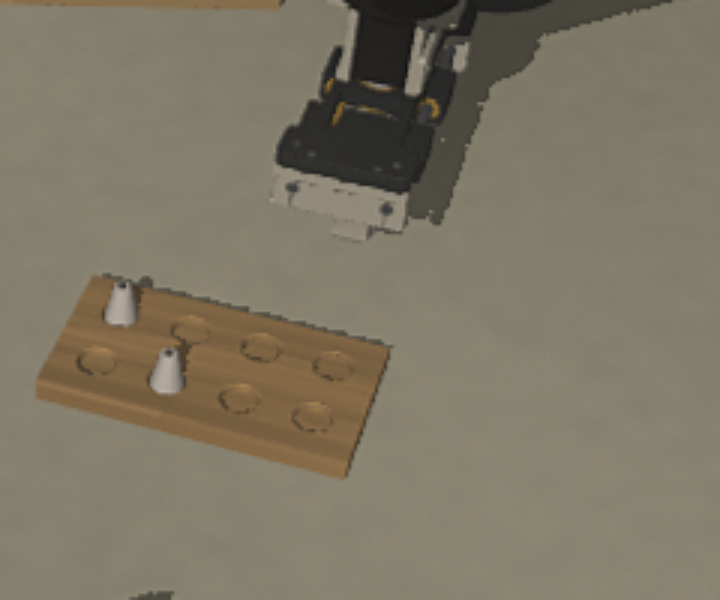

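The pocket at crop (333,365) is empty, the grip width of 23 mm fits the bead, and both cones stand undisturbed. Next I place the bead.

```bash
python3 - <<'E'
from h import *
R=down(-RT[:,1]); t=tw([-.052,-.018,0]); t[2]=0
robot.goto(t+[0,0,.17],R); print("held w",robot.read_grip_width()*88)
robot.servo_line(t+[0,0,.03],speed=.12)
f0=robot.read_force()
for z in(.022,.019,.017,.0155):
    robot.servo_line(t+[0,0,z],speed=.04); f=robot.read_force()-f0; print(z,f)
    if abs(f[2])>2.5: break
robot.move_gripper(.40); robot.dwell(.3)
robot.servo_line(t+[0,0,.17],speed=.15)
p,d=robot.grab_frame("side"); cv2.imwrite("pics/s2.png",cv2.resize(p[230:430,200:440],None,fx=3,fy=3)[:,:,::-1])
W=cloud("side",d);z=W[...,2]
rm=(z>.054)&(z<.066)&(abs(W[...,0]-.55)<.16)&(abs(W[...,1]-.209)<.16)
print(cv2.minAreaRect(W[rm][:,:2].astype(np.float32)),rm.sum(),robot.read_t())
E
```

```text
held w 23.091165758848867
0.022 [ 0.99722338 -0.62543762 -0.32424386]
0.019 [ 0.51979773 -0.28870109 -0.68659152]
0.017 [ 0.75222928 -1.24133637  0.06029113]
0.0155 [ 1.31161919 -0.35577548 -0.9344467 ]
((0.5503966808319092, 0.20796461403369904), (0.1774364709854126, 0.2192351073026657), 32.132774353027344) 1754 12.9833
```

View pics/s2.png

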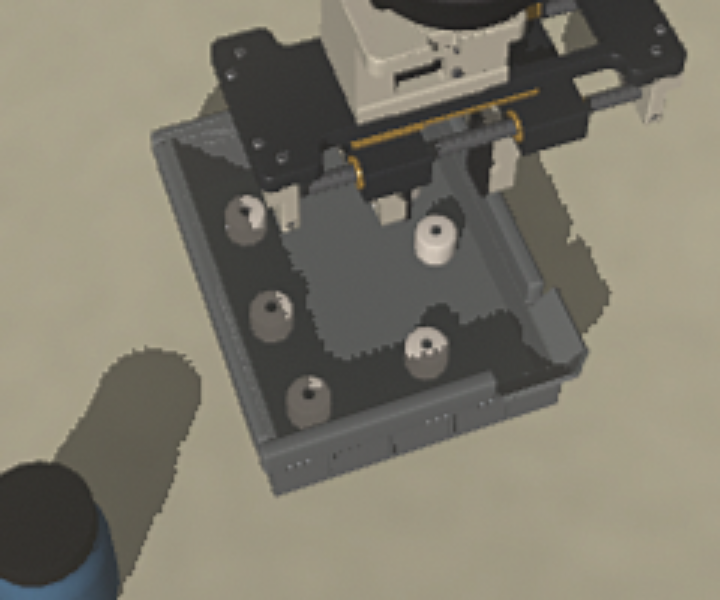

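The sixth bead stands upright in the tote at crop (427,352), and the tote has not moved. Next I grip the +x rim with the tool leaning.

```bash
cat >> h.py <<'E'
cl=RT[:,0]; RG=Rot.from_rotvec(cl*np.radians(-25)).as_matrix()@down(-cl)
PG=tw([.101,.04,.021])+RG[:,2]*.019
E
python3 - <<'E'
from h import *
robot.move_gripper(.42)
robot.goto(PG+[0,0,.12],RG)
robot.servo_line(PG+[0,0,.035],speed=.15); f0=robot.read_force()
robot.servo_line(PG,speed=.05); print("contact",robot.read_force()-f0)
robot.move_gripper(0); print("w",robot.read_grip_width()*88,robot.read_finger_force(),robot.read_force()-f0)
p=robot.grab_frame("side")[0]; cv2.imwrite("pics/s3.png",cv2.resize(p[200:400,200:440],None,fx=3,fy=3)[:,:,::-1])
print(robot.read_position()-PG,robot.read_t())
E
```

```text
contact [-0.5811089  -0.08432717 -0.64353376]
w 10.233282168919562 29.99583810567856 [ 1.07805287 -2.00894468  0.78567044]
[ 0.00019777 -0.00013448  0.00024224] 16.625
```

View pics/s3.png

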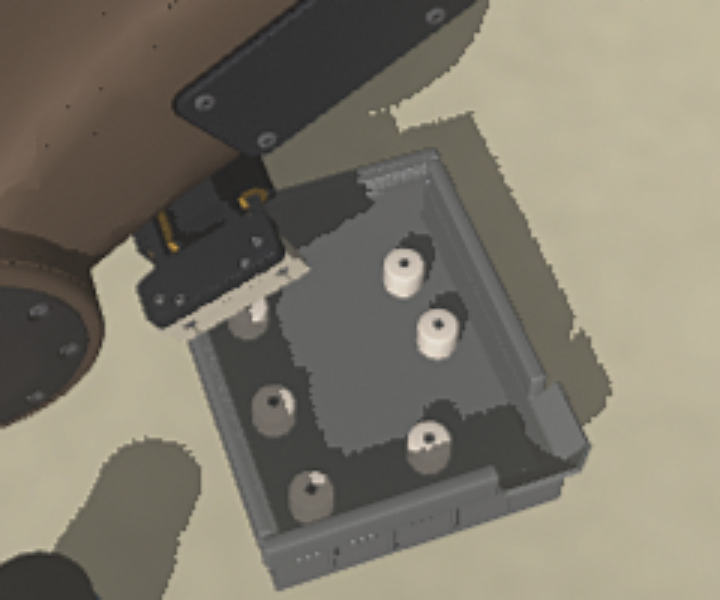

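The rim is pinched: the grip width is 10.2 mm, all six beads are standing, and the tote hasn't moved. I'll tip it now in small steps.

```bash
python3 - <<'E'
from h import *
np.set_printoptions(precision=2,suppress=True)
f0=robot.read_force()
for d in range(4,41,4):
    T,R=tip(PG,RG,d,.002); 
    robot.servo_line(T,R,speed=.05); f=robot.read_force()
    print(d,f-f0,robot.read_grip_width()*88,robot.read_t())
    if np.linalg.norm(f-f0)>40: break
robot.dwell(.5)
for n in("side","top"):
    p,d=robot.grab_frame(n); np.save(n+"4d.npy",d); cv2.imwrite(f"pics/{n}4.png",p[:,:,::-1])
print(robot.read_t())
E
```

```text
4 [ 0.7   1.24 -6.29] 9.848285442389463 17.125
8 [ 1.25  1.37 -5.33] 9.805026562186985 17.5917
12 [ 0.83  1.57 -5.45] 9.929904681408273 18.0583
16 [ 0.75  2.43 -5.22] 10.008829412101052 18.525
20 [ 0.94  1.63 -6.82] 9.761099626285404 18.9917
24 [ 0.77  1.94 -6.7 ] 9.959054759948357 19.4583
28 [ 0.97  2.36 -5.32] 9.681558357082515 19.925
32 [ 0.29  2.36 -5.21] 9.830459928444817 20.3917
36 [ 1.64  1.7  -6.77] 9.943295108517276 20.8583
40 [ 1.41  2.82 -5.53] 9.891063031085258 21.325
21.925
```

View pics/side4.png

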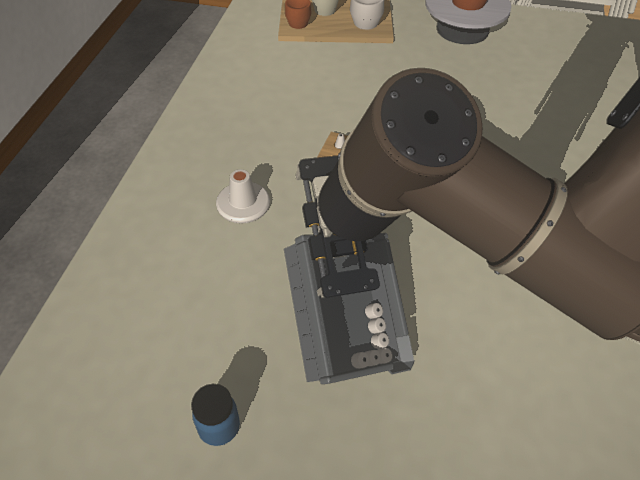

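View pics/top4.png

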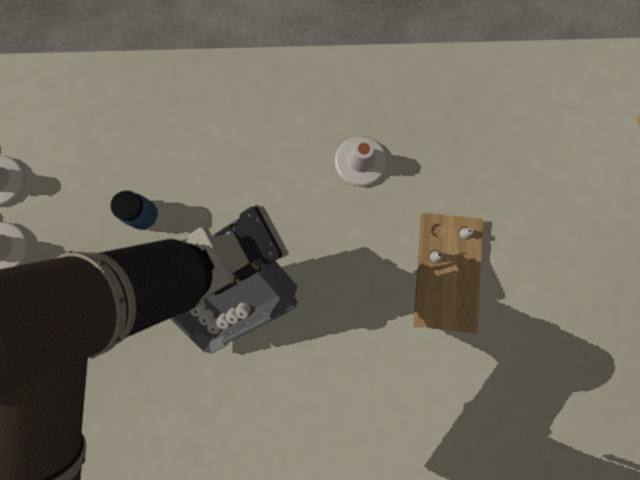

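Both views show all six beads bunched at the pouring corner: side (374–380, 311–340) and (358–386, 357), top (195–243, 312–325). The jar, candlestick and cones are undisturbed. Next I check the tilt and the distances.

```bash
python3 - <<'E'
from h import *
np.set_printoptions(precision=4,suppress=True)
Cn,RR=tip(C,RT,40,.002)
W=cloud("side",np.load("side4d.npy")); L=(W-Cn)@RR  # assumed tote frame
x,y,z=L[...,0],L[...,1],L[...,2]
fl=(abs(z+.026)<.006)&(abs(x)<.08)&(abs(y)<.06)
pts=W[fl]; c=pts.mean(0); n=np.linalg.svd(pts-c,full_matrices=False)[2][2]; n*=np.sign(n[2])
print("floor n",len(pts),"tilt",np.degrees(np.arccos(n[2])),"floor z local",np.median(z[fl]))
K2=tw([0,0,0])*0
corner=np.array([-.096,-.076,-.016])
tp=(abs(z+.006)<.004)&(x<.05)&(x>-.1)&(y<.06)&(y>-.08)
for w,cc,a in clusters(L,None,tp,15): print(cc,a,w.mean(0),"dist mean",np.linalg.norm(w.mean(0)-[0,0,.01]-corner),"min",w.min(0),"max",w.max(0))
for u,v in((374,311),(376,325),(380,340),(358,357),(372,356),(386,354)):
    q=L[v-3:v+4,u-3:u+4].reshape(-1,3); q=np.nanmedian(q,0); print((u,v),q,"d",np.linalg.norm(q-[0,0,.01]-corner))
print(robot.read_force(),robot.read_finger_force(),robot.read_position()-tip(PG,RG,40,.002)[0])
E
```

```text
floor n 3355 tilt 39.94860863699653 floor z local -0.02649689634087769
[378.9676 337.1887] 1081 [-0.0538 -0.0536 -0.0069] dist mean 0.04782310882453829 min [-0.0946 -0.0765 -0.01  ] max [ 0.0259 -0.0008 -0.002 ]
(374, 311) [-0.0126 -0.0538 -0.0072] d 0.08634764686581105
(376, 325) [-0.0347 -0.053  -0.0077] d 0.06547197625245439
(380, 340) [-0.0586 -0.0542 -0.0075] d 0.04334951989301215
(358, 357) [-0.078  -0.0048 -0.0091] d 0.07354919153758382
(372, 356) [-0.0804 -0.031  -0.0072] d 0.04764563031126653
(386, 354) [-0.0816 -0.061  -0.0069] d 0.020797354179035735
[-0.0126  0.4547 -3.7164] 29.99838888645172 [ 0. -0. -0.]
```

The tilt is 39.9° and the farthest bead is 86 mm from the corner (limit 100 mm). The grip force is 30 N and nothing is moving, so I'm handing it in.

```bash
python3 -c "
from rig import robot
print(robot.job_done(),robot.read_t())"
```

```text
the job is handed in; nothing more can be done
the job is handed in; nothing more can be done
```

The job is handed in, verdict not shown: the sixth bead was set down in the tote, which is held by its +x rim tipped 40° to the pouring corner with all six beads bunched there, the farthest about 86 mm from it.

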